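Feel which cases are full and sort them on the board

TASK

Some of the three closed cases on the sorting board are full and some are empty, and they look alike: going from the left case to the right one, raise the front end of each about a finger's breadth by its handle bar, with its rear edge staying on the board, hold it a moment and feel its weight before sliding it. Slide every full (heavy) case gently in its lane towards you until it is home against the front stop, and every empty (light) one away from you until it is home against the rear stop. Never lift a case clear of the board or tip it far, do not ram the stops, leave the things round the board where they are, and let go of everything.

Things in the scene. Friction and masses are not known exactly. Their poses are not given: they have to be found in the camera images.
- board: Fixed plywood sorting board, 230 (x) x 383 (y) x 8 mm. Origin: centre of its underside on the bench; x away from the robot along the lanes, y left, z up. Three lanes along x, centres at y = +125, 0, -125 mm, each 117 mm clear, between aluminium strips 8 mm wide, 10 mm high
- front_stop (a point): On the board, middle of the inner face of the front stop, at the height of the board's top (8 mm above the bench): a strip across the near end of all lanes, 15 mm thick, 14 mm high, inner face at x = -100 mm of the board. A case drawn home against it has its origin at board x = -40 mm
- rear_stop (a point): The same point of the rear stop, a strip across the far end of all lanes, 15 mm thick, 40 mm high, inner face at x = +100 mm of the board. A case pushed home against it has its origin at board x = +40 mm
- case_left: Left one of three like closed grey cases, 120 (x) x 96 (y) x 64 mm, loose, between the stops of the left lane. Origin: centre of underside; x to its rear, z up. Weight near its middle: full 0.80 to 0.96 kg, empty 0.15 to 0.18 kg. To raise its bar takes 0.42 of its weight: 3.2 to 4.0 N full, 0.7 N empty; a tight pinch can add 1 N
- case_left_bar (a point): Centre of the left case's handle: a steel bar 14 mm thick, 40 mm long over its rounded ends, along the case's y, 24 mm in front of its front face (84 mm from its middle), 40 mm above its underside, on a stem 8 mm thick at its middle. Pinched by its rounded ends it lets the case pivot between the fingers
- case_left_rear (a point): Middle of the left case's rear bottom edge, on which it tips when the front end is raised
- case_middle: Middle one of three like closed grey cases, 120 (x) x 96 (y) x 64 mm, loose, between the stops of the middle lane. Origin: centre of underside; x to its rear, z up. Weight near its middle: full 0.80 to 0.96 kg, empty 0.15 to 0.18 kg. To raise its bar takes 0.42 of its weight: 3.2 to 4.0 N full, 0.7 N empty; a tight pinch can add 1 N
- case_middle_bar (a point): Centre of the middle case's handle: a steel bar 14 mm thick, 40 mm long over its rounded ends, along the case's y, 24 mm in front of its front face (84 mm from its middle), 40 mm above its underside, on a stem 8 mm thick at its middle. Pinched by its rounded ends it lets the case pivot between the fingers
- case_middle_rear (a point): Middle of the middle case's rear bottom edge, on which it tips when the front end is raised
- case_right: Right one of three like closed grey cases, 120 (x) x 96 (y) x 64 mm, loose, between the stops of the right lane. Origin: centre of underside; x to its rear, z up. Weight near its middle: full 0.80 to 0.96 kg, empty 0.15 to 0.18 kg. To raise its bar takes 0.42 of its weight: 3.2 to 4.0 N full, 0.7 N empty; a tight pinch can add 1 N
- case_right_bar (a point): Centre of the right case's handle: a steel bar 14 mm thick, 40 mm long over its rounded ends, along the case's y, 24 mm in front of its front face (84 mm from its middle), 40 mm above its underside, on a stem 8 mm thick at its middle. Pinched by its rounded ends it lets the case pivot between the fingers
- case_right_rear (a point): Middle of the right case's rear bottom edge, on which it tips when the front end is raised
- tester: Bystander: loose yellow multimeter, 130 x 62 x 42 mm, left of the board; origin at the centre of its underside
- pack: Bystander: loose battery pack in blue film, 98 x 71 x 61 mm without its lead, right of the board towards the back; origin at its underside
- reel: Bystander: loose solder reel with blue flanges, 64 mm across, 50 mm high, right of the board; origin at the centre of its underside

How it is judged:
By the outcome, as a careful person would: the job done as asked, in the order asked, and still so for the second after the job is handed in, with the robot touching nothing.
It also fails if it takes over 61 s, if anything falls off the work surface, if the arm or the gripper's body presses on something with over 40 N, if the wrist force passes 120 N, or if a joint passes its speed limit or range.

ROBOT

A 6-joint arm with a two-finger parallel gripper is mounted at the origin on a cart in front of the work surface, level with it; the furniture and walls round the work are solid. World frame = base frame: x ahead of the robot, y to its left, z up, the work surface at z = 0. Lengths are in m, angles in degrees, forces in N, time in s.
With the tool pointing down it reaches from about 0.35 to 0.875 m from the base axis. Payload 4.2 kg.
Tool frame: the origin (TCP) lies midway between the tips of the shut fingers; the grasp point (between the pads) lies 19 mm behind it (r.pinch_z is the distance from the TCP to the grasp point, in m); z points along the fingers, y is the line along which they close (so a half turn about z gives the same grasp; the last joint's range is limited). The gripper opens to 87 mm and grips with 3 to 60 N. Pads are 19 mm wide; open, the fingers measure 117 mm over their backs; the gripper's body (75 mm by 190 mm) begins 51 mm behind the grasp point.
Start: joints at [88.041, 22.042, 0.453, 0, -68.411, -14.817], TCP at [0.18, 0.598, 0.223] pointing down, gripper open.
Joint ranges: [-179.83, 179.83], [-69.29, 118.12], [-61.27, 80.66], [-181.25, 117.63], [-171.15, -9.14], [-177.46, 177.46]. Speed limits (degrees/s): [159.86, 159.86, 180, 180, 180, 180].

INTERFACE

Orientations are given as a 3x3 rotation matrix whose columns are the frame's x, y, z axes.
In Python, from station import r, imaging, models gives the robot as it stands. The module is installed in compiled form; this text tells all that it offers.
- The arm moves only by the tool apply_moves, never from a script. Its argument "moves" is a list of rows, each a list of 2 entries, a list of its own where there are three numbers: the shift along the tool's x, y, z in m, then the turn about the tool's z in degrees. A call has 1 to 5 rows; each row shifts and turns the commanded pose from where the row before left it, along the tool's axes as they then stand; what a row does not reach is not made up. A row lasts 1/12 s, in which the tool goes at most 41.7 mm and 7.16 degrees, less where a joint would pass 70% of its speed; a pose out of reach is approached as far as the arm can. A call is refused whole if a number of a shift passes 0.0417 or a number of a turn 7.16, either way. A call with a gripper value outside its range is refused whole. "hand" is the finger opening in m, from 0 to 0.087, set as the call begins (left out, the last holds). The fingers move at their own pace and stop on an object; the grip force is fixed at half the most. Time passes only in rows, so rows that do not move let the fingers close. It gives the time, the measured TCP pose, the force, the opening and the grip force at its end, in the units of the state.
- r.sense(): the state, without advancing time (a new reading comes with each control period).
- imaging.capture(name): name is "side" or "top"; returns a dict with "frame" (384x512x3 uint8, blue, green, red), "intrinsics" (3x3 intrinsics, pixels), "dist" ([k1, k2, p1, p2, k3] as OpenCV has them; the pictures are not rectified), "eye" and "orientation" of the camera in the world. Camera axes: x right, y down, z forward; pixel columns grow to the right and rows downward; lengths in m; the calibration is good to about 2 mm. A picture is of the moment at which its call begins. There is no depth.
- r.finish_job(): hands the job in; it is judged then, once.
Trained networks look in a picture, given as the dict that the camera call returned (one of the last four; its "shot" number tells which), for a name from the list of things; names that differ only in an ending like _2 or _b are one class to them, and where a whole thing is asked for, a point or a joint stands for the part that bears it (a point fixed in the world has none). Each returns a list of dicts, best first, with "confidence" (0 to 1); they miss things now and then, are a little off and sometimes report something else, mostly with a low value. They report only what shows in the picture. A call takes as long as a camera call.
- models.cut_out(picture, target): "region" (384x512 bool, what is visible of it) and "extent" ([left, top, width, height] as shares, 0 to 1, of the picture: columns of its width, rows of its height, round what is visible of it).
- models.place_of(picture, target): "at" ([column, row] as shares, 0 to 1, of the picture: columns of its width, rows of its height: a listed point, or the origin of a listed thing).
The state is a dict: "time_s": time; "joints": joint angles; "joint_velocities": joint speeds; "effort": joint torques, N m; "tcp_pos": TCP position; "ee_rot": TCP orientation; "wrist_force": force on the tool from outside, world axes, zero at the start; "moment": the same for the moment, N m; "gripper_width": opening from 0.0 (shut) to 1.0 (fully open); "gripper_force": force on a finger pad.
Only numpy, scipy, OpenCV 4.12 (cv2) and the standard library are available. Lean on these libraries where they do the work, as an engineer would, in place of code of your own. Each camera call takes 0.05 s, during which the arm holds its last target. There are 200 camera calls.

## Working session

There is one attempt and no reset: what is moved stays moved. The work goes in short steps, Python scripts to look and compute and a tool call to move; the robot and the scene stay as the last step left them, time stands still between calls to the robot, and variables do not carry over. Pictures are saved under pics/ and viewed, at most 10 in all, crops included, and the job is handed in when it is done.

Besides the shell and the picture viewer there is one more tool, called after ">>>" as name(argument=value, ...) on one line, values as JSON. apply_moves: Moves the arm, as the interface text tells. Its arguments: {"type":"object","properties":{"moves":{"type":"array"},"hand":{"type":"number"}},"required":["moves"]}

```bash
mkdir -p pics; cat > h.py <<'E'
import numpy as np, cv2
from station import r, imaging, models
def ray(p,uv):
    K=np.array(p["intrinsics"],float);d=np.array(p["dist"],float)
    n=cv2.undistortPoints(np.array([[uv]],float),K,d)[0,0]
    R=np.array(p["orientation"],float)
    v=R@np.array([n[0],n[1],1.0]);return np.array(p["eye"],float),v
def atz(p,uv,z):
    e,v=ray(p,uv);return e+v*(z-e[2])/v[2]
def proj(p,X):
    R=np.array(p["orientation"],float);t=-R.T@np.array(p["eye"],float)
    return cv2.projectPoints(np.array(X,float).reshape(-1,1,3),cv2.Rodrigues(R.T)[0],t,np.array(p["intrinsics"],float),np.array(p["dist"],float))[0][:,0]
def px(m): return np.array(m["at"])*[512,384]
E
cat > a.py <<'E'
from h import *
np.set_printoptions(precision=4,suppress=True)
s=r.sense();print(s["time_s"],s["tcp_pos"],np.array(s["ee_rot"]),s["wrist_force"],s["gripper_width"],r.pinch_z)
Z={"board":0,"front_stop":.008,"rear_stop":.008}
for c in("left","middle","right"):Z["case_"+c]=.008;Z["case_%s_bar"%c]=.048;Z["case_%s_rear"%c]=.008
for b in("tester","pack","reel"):Z[b]=0
for n in("top","side"):
    p=imaging.capture(n);cv2.imwrite("pics/%s0.png"%n,p["frame"]);print(n,p["eye"])
    for t,z in Z.items():
        for m in models.place_of(p,t)[:3]:
            print(t,round(m["confidence"],2),px(m),atz(p,px(m),z)[:2])
E
python3 a.py
```

```text
0.0 [0.1802 0.5978 0.2214] [[ 0.9574 -0.2888 -0.0006]
 [-0.2888 -0.9574 -0.0022]
 [ 0.0001  0.0022 -1.    ]] [-0.4487  0.018   0.0886] 1.0008567178373118 0.0187
top [0.4412 0.1677 1.091 ]
board 0.41 [225.792  222.2976] [0.4829 0.2736]
front_stop 0.57 [269.8752 221.2992] [0.4841 0.1477]
front_stop 0.18 [308.992 177.792] [0.6075 0.0336]
rear_stop 0.97 [261.5808 150.9888] [0.6877 0.1689]
case_left 0.76 [227.9936 195.9168] [0.5578 0.2664]
case_left_bar 0.91 [227.584  224.4864] [0.475 0.264]
case_left_rear 0.65 [315.4944 211.008 ] [0.5118 0.0175]
case_left_rear 0.35 [269.2096 223.7952] [0.4771 0.1497]
case_middle 0.69 [266.1888 189.504 ] [0.575 0.157]
case_middle_bar 0.58 [270.2848 216.1152] [0.4967 0.1471]
case_middle_rear 0.68 [224.2048 190.1184] [0.5746 0.2773]
case_right 0.6 [311.6032 178.5984] [0.6051 0.0261]
case_right_bar 0.7 [312.5248 209.2032] [0.5142 0.0311]
pack 0.74 [363.008  154.7904] [ 0.6752 -0.1281]
reel 0.63 [357.9904 208.512 ] [ 0.5179 -0.1065]
side [ 0.175  -0.7086  0.6692]
board 0.66 [241.5104 216.6144] [0.5691 0.1569]
front_stop 0.67 [211.8144 226.4832] [0.4797 0.1442]
rear_stop 0.77 [277.0944 201.408 ] [0.6809 0.1639]
case_left 0.9 [218.2144 193.3824] [0.5566 0.2809]
case_left_bar 0.58 [196.096 187.392] [0.4929 0.279 ]
case_left_rear 0.63 [218.6752 194.6112] [0.5552 0.2743]
case_middle 0.9 [244.992  213.6192] [0.5784 0.1544]
case_middle 0.26 [194.6112 175.9872] [0.5334 0.4073]
case_middle_bar 0.96 [214.9888 210.3168] [0.4947 0.1517]
case_middle_bar 0.27 [193.024  178.4832] [0.5027 0.3287]
case_right 0.71 [275.3024 235.3152] [0.6019 0.0351]
case_right 0.38 [339.0976 269.184 ] [ 0.6643 -0.1394]
case_right 0.25 [244.224 215.808] [0.5722 0.1464]
tester 0.71 [194.0992 178.4064] [0.5311 0.4077]
pack 0.92 [341.504 268.992] [ 0.6753 -0.1346]
pack 0.33 [213.8112 209.7024] [0.5177 0.2225]
reel 0.74 [272.896  283.3152] [ 0.519  -0.1001]
```

```bash
python3 -c "
import cv2
a=cv2.imread('pics/top0.png')[110:260,150:420];cv2.imwrite('pics/top0c.png',cv2.resize(a,None,fx=2.9,fy=2.9,interpolation=2))
a=cv2.imread('pics/side0.png')[130:310,140:400];cv2.imwrite('pics/side0c.png',cv2.resize(a,None,fx=3,fy=3,interpolation=2))"
```

```text
(no output)
```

View pics/top0c.png

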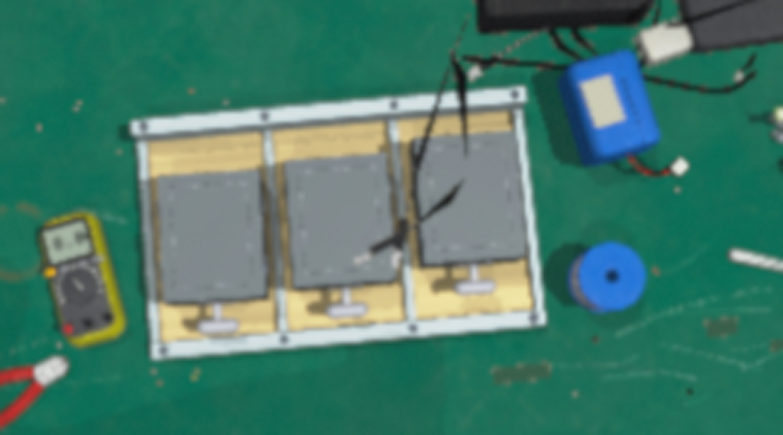

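View pics/side0c.png

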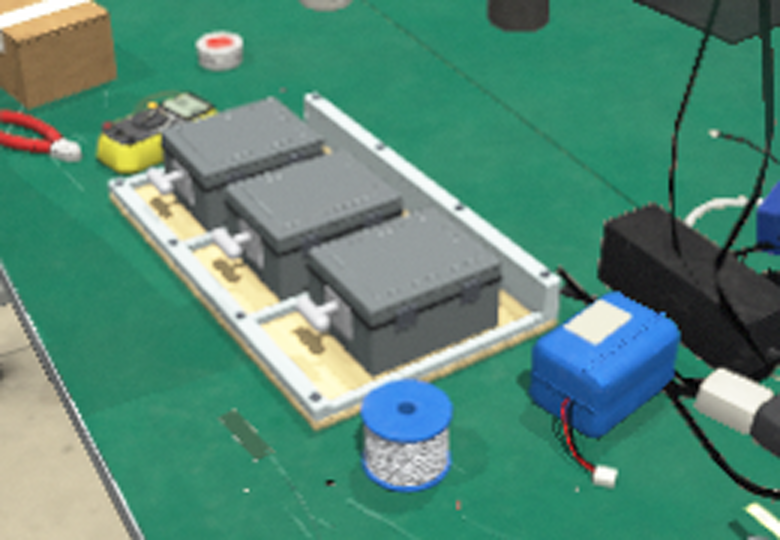

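```bash
python3 -c "
import cv2,numpy as np
a=cv2.imread('pics/top0.png');b=cv2.imread('pics/side0.png')
cv2.imwrite('pics/full.png',cv2.resize(np.hstack([a,b]),(800,300),interpolation=3))
from h import *
p=imaging.capture('top')
f=lambda x,y,z:print(x,y,atz(p,(150+x/2.9,110+y/2.9),z)[:2])
f(153,358,.022);f(546,325,.022);f(132,121,.048);f(526,88,.048)
f(217,326,.055);f(347,310,.055);f(474,286,.055)"
```

```text
153 358 [0.45142445 0.33611614]
546 325 [ 0.47902648 -0.04377167]
132 121 [0.67913213 0.35415038]
526 88 [ 0.70705854 -0.02747221]
217 326 [0.48047081 0.27085271]
347 310 [0.49418658 0.14897812]
474 286 [0.51529574 0.02943666]
```

View pics/full.png

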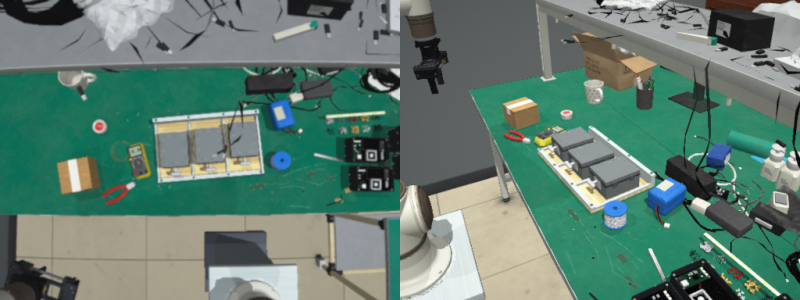

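```bash
python3 -c "
from h import *
a=cv2.imread('pics/side0.png');t=cv2.imread('pics/top0.png')
p=imaging.capture('top');q=imaging.capture('side')
for uv in((288,192),(307,175)):
  for z in np.arange(.1,.95,.1):
    X=atz(p,uv,z);u=proj(q,[X])[0];print(z,X[:2].round(3),u.round())
cv2.imwrite('pics/cab.png',np.hstack([cv2.resize(t[80:230,230:380],(400,400),interpolation=2),cv2.resize(a[0:200,200:400],(400,400),interpolation=2)]))"
```

```text
0.1 [0.556 0.101] [245. 196.]
0.2 [0.545 0.108] [238. 159.]
0.30000000000000004 [0.533 0.114] [230. 118.]
0.4 [0.522 0.121] [221.  73.]
0.5 [0.51  0.128] [212.  23.]
0.6 [0.498 0.135] [201. -31.]
0.7000000000000001 [0.487 0.141] [189. -91.]
0.8 [0.475 0.148] [ 177. -154.]
0.9 [0.463 0.155] [ 164. -220.]
0.1 [0.601 0.05 ] [272. 201.]
0.2 [0.585 0.062] [263. 163.]
0.30000000000000004 [0.569 0.074] [253. 121.]
0.4 [0.553 0.086] [242.  75.]
0.5 [0.536 0.098] [230.  24.]
0.6 [0.52  0.109] [217. -31.]
0.7000000000000001 [0.504 0.121] [203. -91.]
0.8 [0.488 0.133] [ 187. -155.]
0.9 [0.472 0.145] [ 171. -222.]
```

View pics/cab.png

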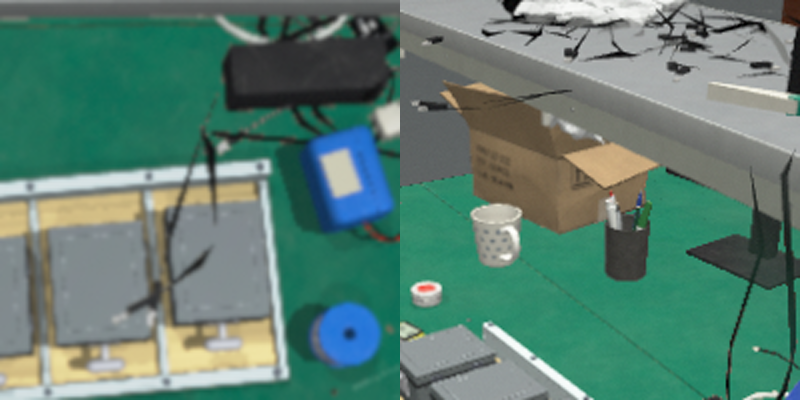

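>>> apply_moves(moves=[[[0,0,0],-7],[[0,0,0],-7],[[0,0,0],-7],[[0.012,0.015,0],0],[[0.022,0.028,0],0]], hand=0.062)

```text
time_s: 2.17
tcp_pos: [0.2165, 0.5591, 0.2219]
ee_rot: [[0.997, 0.076, 0.0], [0.076, -0.997, 0.0], [0.0, -0.0, -1.0]]
wrist_force: [0.8, -0.2, -0.1]
gripper_width: 0.748
gripper_force: 0.0
```

>>> apply_moves(moves=[[[0.024,0.03,0],0],[[0.024,0.03,0],0],[[0.024,0.03,0],0],[[0.024,0.03,0],0],[[0.024,0.03,0],0]])

```text
time_s: 2.58
tcp_pos: [0.3493, 0.415, 0.2229]
ee_rot: [[0.997, 0.072, 0.0], [0.072, -0.997, 0.0], [0.0, -0.0, -1.0]]
wrist_force: [0.8, -0.4, 0.1]
gripper_width: 0.715
gripper_force: 0.0
```

>>> apply_moves(moves=[[[0.024,0.03,0],0],[[0.024,0.03,0],0],[[0.024,0.03,0],0],[[0.024,0.03,0],0],[[0.016,0.022,0],0]])

```text
time_s: 3.0
tcp_pos: [0.4719, 0.2809, 0.2228]
ee_rot: [[0.998, 0.07, 0.0], [0.07, -0.998, -0.0], [0.0, 0.0, -1.0]]
wrist_force: [0.2, -0.0, 0.2]
gripper_width: 0.707
gripper_force: 0.0
```

>>> apply_moves(moves=[[[0,0,0.035],0],[[0,0,0.035],0],[[0,0,0.035],0],[[0,0,0],0]])

```text
time_s: 3.33
tcp_pos: [0.4665, 0.2794, 0.1111]
ee_rot: [[0.998, 0.069, -0.011], [0.069, -0.998, -0.009], [-0.012, 0.008, -1.0]]
wrist_force: [-1.3, -1.2, -0.8]
gripper_width: 0.713
gripper_force: 0.0
```

```bash
cat > b.py <<'E'
from h import *
import sys
np.set_printoptions(precision=4,suppress=True)
c=sys.argv[1];s=r.sense();T=np.array(s["tcp_pos"]);print(s["time_s"],T,s["wrist_force"])
ex=np.array([.9975,.0715]);ey=np.array([-.0715,.9975]);C=np.array([.5797,.1548])
rays=[]
for n in("top","side"):
    p=imaging.capture(n);cv2.imwrite("pics/%s_%s.png"%(n,sys.argv[2]),p["frame"])
    print(n,"tcp px",proj(p,[T])[0])
    for t,z in(("case_%s_bar"%c,.048),("case_"+c,.008),("case_%s_rear"%c,.008)):
        for m in models.place_of(p,t)[:2]:
            X=atz(p,px(m),z)[:2];print(n,t,round(m["confidence"],2),px(m),X,"board",(X-C)@ex,(X-C)@ey,"dtool",(X-T[:2])@ex,-(X-T[:2])@ey)
E
python3 b.py left L1; python3 -c "
import cv2,numpy as np
a=cv2.imread('pics/top_L1.png')[150:270,170:330];b=cv2.imread('pics/side_L1.png')[110:270,130:290]
cv2.imwrite('pics/L1.png',np.hstack([cv2.resize(a,(500,375),interpolation=2),cv2.resize(b,(300,300),interpolation=2) if 0 else cv2.resize(b,(300,375),interpolation=2)]))"
```

```text
3.3333 [0.4665 0.2794 0.1111] [-1.2746 -1.1575 -0.8414]
top tcp px [219.3261 227.0911]
top case_left_bar 0.66 [225.8944 222.1824] [0.4813 0.2686] board -0.08997493506118699 0.12057422321849066 dtool 0.0140417932367543 0.011839607172999263
top case_left 0.81 [224.4096 193.4976] [0.5649 0.2767] board -0.006063051753516862 0.1226768050285617 dtool 0.09795367654442443 0.009737025362928234
top case_left 0.43 [358.2976 205.0176] [ 0.5273 -0.1057] board -0.07086901718315058 -0.25614736494073875 dtool 0.03314771111479069 0.3885611953322287
top case_left_rear 0.68 [357.0176 207.0144] [ 0.5217 -0.1018] board -0.07624367656983823 -0.25183391402005173 dtool 0.027773051728103064 0.38424774441154164
top case_left_rear 0.51 [266.3936 191.3856] [0.5696 0.1565] board -0.009961298473187524 0.0023947127349832394 dtool 0.09405542982475376 0.13001911765650667
side tcp px [184.4509 169.4133]
side case_left_bar 0.73 [194.0992 190.6944] [0.4821 0.2656] board -0.0894783389248169 0.1174840053376875 dtool 0.014538389373124383 0.014929825053802429
side case_left_bar 0.29 [246.016  214.8096] [0.5539 0.0964] board -0.029930250535682178 -0.05645607919222638 dtool 0.07408647776225911 0.1888699095837163
side case_left 0.66 [221.4912 192.6912] [0.5662 0.2798] board -0.004523094043716406 0.1256053259034057 dtool 0.09949363425422489 0.006808504488084242
```

View pics/L1.png

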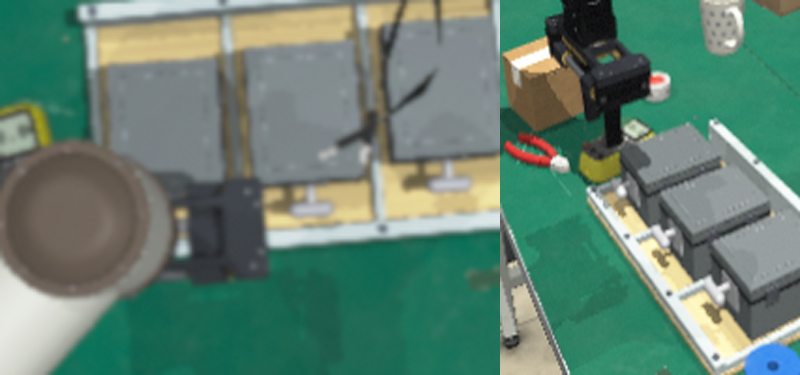

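>>> apply_moves(moves=[[[0.01,0.0155,0],0],[[0,0,0.02],0],[[0,0,0.02],0],[[0,0,0.01],0],[[0,0,0],0]])

```text
time_s: 4.15
tcp_pos: [0.4803, 0.2683, 0.0659]
ee_rot: [[0.997, 0.073, -0.003], [0.073, -0.997, -0.003], [-0.003, 0.002, -1.0]]
wrist_force: [0.2, 0.5, -0.2]
gripper_width: 0.71
gripper_force: 0.0
```

>>> apply_moves(moves=[[[0,0,0.0],0],[[0,0,0],0]])

```text
time_s: 4.32
tcp_pos: [0.4822, 0.27, 0.0687]
ee_rot: [[0.997, 0.074, 0.002], [0.074, -0.997, 0.001], [0.002, -0.001, -1.0]]
wrist_force: [0.6, 0.5, 0.3]
gripper_width: 0.712
gripper_force: 0.0
```

```bash
python3 b.py left L2; python3 -c "
import cv2,numpy as np
b=cv2.imread('pics/side_L2.png')[140:240,140:270]
cv2.imwrite('pics/L2.png',cv2.resize(b,(780,600),interpolation=2))"
```

```text
4.3167 [0.4822 0.27   0.0687] [0.5762 0.4602 0.2575]
top tcp px [224.6515 221.5924]
top case_left 0.58 [226.2016 193.8048] [0.5639 0.2716] board -0.00737149340997045 0.11761444847208442 dtool 0.08169866152936972 0.004227309534392111
top case_left_rear 0.17 [364.9024 157.7088] [ 0.6648 -0.131 ] board 0.06444009693214406 -0.2912078724354312 dtool 0.15351025187148423 0.41304963044190773
side tcp px [192.8276 183.341 ]
side case_left_bar 0.93 [193.4848 187.584 ] [0.4863 0.2816] board -0.08406986909696479 0.13313592969162827 dtool 0.005000285842375383 -0.01129417168515173
side case_left 0.63 [220.416  193.4976] [0.5618 0.2773] board -0.009079980226326324 0.12348431782231331 dtool 0.07999017471301385 -0.0016425598158367758
```

View pics/L2.png

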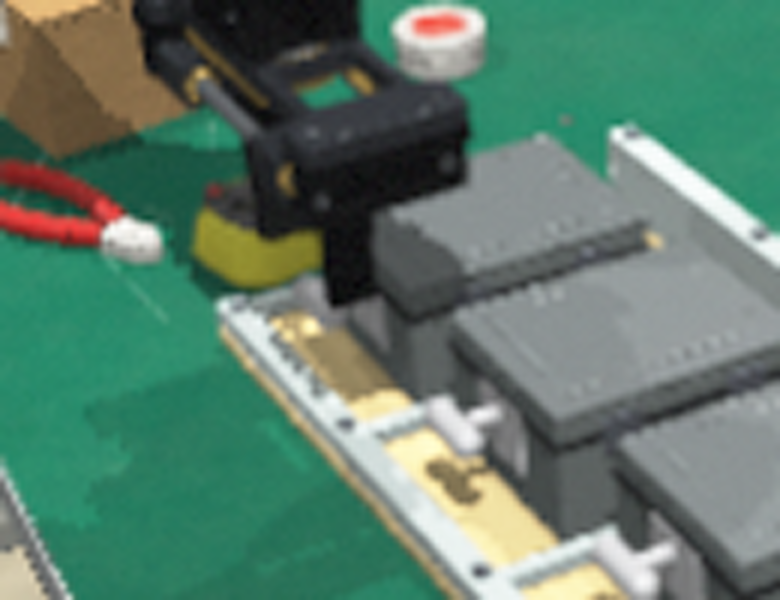

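>>> apply_moves(moves=[[[-0.0015,0,0.01],0],[[0,0,0.01],0],[[0,0,0.01],0],[[0,0,0.009],0],[[0,0,0],0]])

```text
time_s: 5.13
tcp_pos: [0.4784, 0.2677, 0.0257]
ee_rot: [[0.997, 0.073, -0.004], [0.073, -0.997, -0.004], [-0.004, 0.003, -1.0]]
wrist_force: [0.5, 0.0, -0.3]
gripper_width: 0.713
gripper_force: 0.0
```

>>> apply_moves(moves=[[[0,0,0.0],0],[[0,0,0],0]])

```text
time_s: 5.3
tcp_pos: [0.4801, 0.2692, 0.0284]
ee_rot: [[0.997, 0.074, 0.0], [0.074, -0.997, -0.0], [0.0, 0.0, -1.0]]
wrist_force: [0.5, 0.7, -0.5]
gripper_width: 0.714
gripper_force: 0.0
```

>>> apply_moves(moves=[[[0,0,0.0],0],[[0,0,0],0],[[0,0,0.0],0],[[0,0,0],0]], hand=0.03)

```text
time_s: 5.63
tcp_pos: [0.4801, 0.2693, 0.0289]
ee_rot: [[0.997, 0.074, 0.001], [0.074, -0.997, 0.001], [0.001, -0.001, -1.0]]
wrist_force: [-1.7, 3.4, 0.2]
gripper_width: 0.494
gripper_force: 1.6
```

>>> apply_moves(moves=[[[0,0,0.0],0],[[0,0,0],0],[[0,0,0.0],0],[[0,0,0],0]])

```text
time_s: 5.97
tcp_pos: [0.4801, 0.2696, 0.0289]
ee_rot: [[0.997, 0.074, 0.001], [0.074, -0.997, 0.001], [0.001, -0.001, -1.0]]
wrist_force: [-1.3, 2.7, 2.1]
gripper_width: 0.43
gripper_force: 29.9
```

>>> apply_moves(moves=[[[0.001,0,-0.003],0],[[0.001,0,-0.003],0],[[0.001,0,-0.003],0],[[0.001,0,-0.003],0],[[0,0,0],0]])

```text
time_s: 6.38
tcp_pos: [0.4839, 0.2691, 0.0409]
ee_rot: [[0.997, 0.073, -0.0], [0.073, -0.997, -0.0], [-0.0, 0.0, -1.0]]
wrist_force: [-0.3, 1.2, -3.4]
gripper_width: 0.428
gripper_force: 29.9
```

>>> apply_moves(moves=[[[0.001,0,-0.003],0],[[0,0,0],0],[[0,0,0],0],[[0,0,0],0],[[0,0,0],0]])

```text
time_s: 6.8
tcp_pos: [0.4848, 0.2692, 0.0434]
ee_rot: [[0.997, 0.073, -0.0], [0.073, -0.997, -0.0], [-0.0, 0.0, -1.0]]
wrist_force: [0.4, 1.2, -3.3]
gripper_width: 0.432
gripper_force: 29.9
```

>>> apply_moves(moves=[[[0,0,0],0],[[0,0,0],0],[[0,0,0],0]])

```text
time_s: 7.05
tcp_pos: [0.4848, 0.2693, 0.0434]
ee_rot: [[0.997, 0.074, -0.0], [0.074, -0.997, -0.0], [-0.0, 0.0, -1.0]]
wrist_force: [-0.7, 1.3, -3.4]
gripper_width: 0.428
gripper_force: 29.9
```

>>> apply_moves(moves=[[[0,0,0],0],[[0,0,0],0],[[0,0,0],0]])

```text
time_s: 7.3
tcp_pos: [0.4848, 0.2693, 0.0435]
ee_rot: [[0.997, 0.074, -0.0], [0.074, -0.997, -0.0], [-0.0, 0.0, -1.0]]
wrist_force: [-0.5, 0.6, -3.1]
gripper_width: 0.431
gripper_force: 29.9
```

```bash
python3 b.py left L3; python3 -c "
import cv2,numpy as np
b=cv2.imread('pics/side_L3.png')[140:240,140:270]
cv2.imwrite('pics/L3.png',cv2.resize(b,(780,600),interpolation=2))"
```

```text
7.3 [0.4848 0.2693 0.0435] [-0.5445  0.6342 -3.1006]
top tcp px [225.8006 220.9724]
top case_left_bar 0.52 [312.4224 208.2816] [0.5168 0.0313] board -0.07161133868005799 -0.11869507980734874 dtool 0.014829298381853533 0.2397077122627805
top case_left 0.82 [223.8976 195.3024] [0.5597 0.2782] board -0.011126730830389824 0.12450954940605821 dtool 0.0753139062315217 -0.0034969169506264457
side tcp px [194.726  191.2043]
side case_left_bar 0.88 [197.5808 185.8944] [0.4994 0.2844] board -0.07086990833852988 0.13501534641411883 dtool 0.015570728723381649 -0.014002713958687064
side case_left 0.91 [221.3888 190.3104] [0.5711 0.2917] board 0.0012385768789508565 0.1371269155381731 dtool 0.08767921394086238 -0.01611428308274135
side case_left_rear 0.36 [244.3776 234.816 ] [0.5366 0.0736] board -0.04877745156803641 -0.07795090521598651 dtool 0.037663185493875116 0.19896353767141828
```

View pics/L3.png

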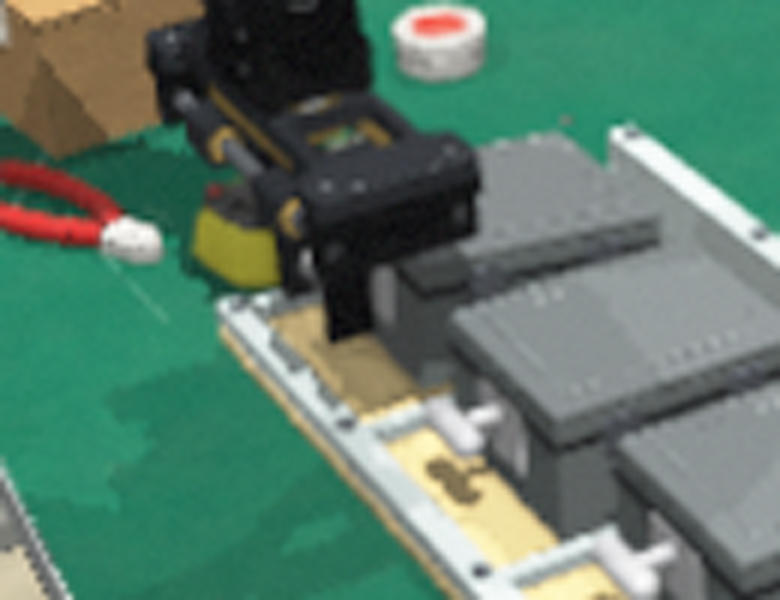

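>>> apply_moves(moves=[[[-0.001,0,0.003],0],[[-0.001,0,0.003],0],[[-0.001,0,0.003],0],[[-0.001,0,0.003],0],[[-0.001,0,0.003],0]])

```text
time_s: 8.12
tcp_pos: [0.48, 0.2691, 0.0286]
ee_rot: [[0.997, 0.074, 0.0], [0.074, -0.997, -0.0], [0.0, 0.0, -1.0]]
wrist_force: [-3.9, -2.4, 19.5]
gripper_width: 0.432
gripper_force: 30.1
```

>>> apply_moves(moves=[[[0,0,0],0],[[0,0,0],0],[[-0.002,0,0],0],[[-0.003,0,0],0],[[-0.003,0,0],0]])

```text
time_s: 8.53
tcp_pos: [0.4732, 0.2693, 0.0289]
ee_rot: [[0.997, 0.074, 0.003], [0.074, -0.997, 0.002], [0.003, -0.002, -1.0]]
wrist_force: [4.6, 0.0, -2.6]
gripper_width: 0.429
gripper_force: 29.9
```

>>> apply_moves(moves=[[[-0.003,0,0],0],[[-0.003,0,0],0],[[-0.003,0,0],0],[[-0.003,0,0],0],[[-0.002,0,0],0]])

```text
time_s: 8.95
tcp_pos: [0.4581, 0.2678, 0.0289]
ee_rot: [[0.997, 0.074, 0.001], [0.074, -0.997, 0.001], [0.001, -0.001, -1.0]]
wrist_force: [4.7, -0.1, -1.0]
gripper_width: 0.434
gripper_force: 29.9
```

>>> apply_moves(moves=[[[-0.002,0,0],0],[[-0.001,0,0],0],[[-0.001,0,0],0],[[-0.001,0,0],0],[[-0.001,0,0],0]])

```text
time_s: 9.37
tcp_pos: [0.4524, 0.2674, 0.0289]
ee_rot: [[0.997, 0.074, 0.001], [0.074, -0.997, 0.001], [0.001, -0.001, -1.0]]
wrist_force: [5.1, 0.3, -2.0]
gripper_width: 0.429
gripper_force: 29.9
```

>>> apply_moves(moves=[[[-0.001,0,0],0],[[-0.001,0,0],0],[[-0.001,0,0],0]])

```text
time_s: 9.62
tcp_pos: [0.4494, 0.2671, 0.0289]
ee_rot: [[0.997, 0.074, 0.001], [0.074, -0.997, 0.001], [0.001, -0.001, -1.0]]
wrist_force: [6.3, 0.4, -1.8]
gripper_width: 0.429
gripper_force: 29.9
```

>>> apply_moves(moves=[[[-0.001,0,0],0],[[-0.001,0,0],0]])

```text
time_s: 9.78
tcp_pos: [0.4474, 0.267, 0.0289]
ee_rot: [[0.997, 0.074, 0.001], [0.074, -0.997, 0.001], [0.001, -0.001, -1.0]]
wrist_force: [4.8, 0.7, -2.3]
gripper_width: 0.429
gripper_force: 29.9
```

>>> apply_moves(moves=[[[-0.001,0,0],0],[[-0.001,0,0],0]])

```text
time_s: 9.95
tcp_pos: [0.4466, 0.2669, 0.0289]
ee_rot: [[0.997, 0.075, 0.003], [0.075, -0.997, 0.001], [0.003, -0.001, -1.0]]
wrist_force: [12.6, -4.0, -6.8]
gripper_width: 0.427
gripper_force: 29.9
```

>>> apply_moves(moves=[[[-0.0008,0,0],0],[[-0.0008,0,0],0]])

```text
time_s: 10.12
tcp_pos: [0.4463, 0.2668, 0.029]
ee_rot: [[0.997, 0.076, 0.005], [0.076, -0.997, 0.001], [0.005, -0.001, -1.0]]
wrist_force: [18.2, -5.3, -8.9]
gripper_width: 0.43
gripper_force: 29.9
```

>>> apply_moves(moves=[[[0.0012,0,0],0],[[0.001,0,0],0],[[0,0,0],0]])

```text
time_s: 10.37
tcp_pos: [0.4464, 0.2667, 0.0289]
ee_rot: [[0.997, 0.075, 0.001], [0.075, -0.997, 0.0], [0.001, -0.0, -1.0]]
wrist_force: [6.9, -1.0, -2.0]
gripper_width: 0.434
gripper_force: 29.9
```

>>> apply_moves(moves=[[[0,0,0],0],[[0,0,0],0],[[0,0,0],0],[[0,0,0],0]], hand=0.062)

```text
time_s: 10.7
tcp_pos: [0.4443, 0.2657, 0.0282]
ee_rot: [[0.997, 0.073, -0.002], [0.073, -0.997, -0.002], [-0.002, 0.002, -1.0]]
wrist_force: [0.6, -0.0, -0.1]
gripper_width: 0.645
gripper_force: 0.0
```

>>> apply_moves(moves=[[[0,0,-0.01],0],[[0,0,-0.03],0],[[0,0,-0.04],0],[[0.006,0.02,0],0],[[0.011,0.035,0],0]])

```text
time_s: 11.12
tcp_pos: [0.4678, 0.2157, 0.1122]
ee_rot: [[0.997, 0.079, 0.006], [0.079, -0.997, 0.005], [0.006, -0.005, -1.0]]
wrist_force: [0.6, 0.1, -0.8]
gripper_width: 0.709
gripper_force: 0.0
```

>>> apply_moves(moves=[[[0.011,0.035,0],0],[[0.008,0.024,0],0],[[0.002,0.007,0],0],[[0,0,0],0],[[0,0,0],0]])

```text
time_s: 11.53
tcp_pos: [0.4923, 0.1488, 0.1089]
ee_rot: [[0.997, 0.073, 0.0], [0.073, -0.997, 0.0], [0.0, -0.0, -1.0]]
wrist_force: [-0.2, -0.0, 0.7]
gripper_width: 0.713
gripper_force: 0.0
```

```bash
python3 b.py middle M1; python3 -c "
import cv2,numpy as np
b=cv2.imread('pics/side_M1.png')[140:250,140:280]
cv2.imwrite('pics/M1.png',cv2.resize(b,(760,597),interpolation=2))"
```

```text
11.5333 [0.4923 0.1488 0.1089] [-0.205  -0.0354  0.6889]
top tcp px [270.1146 216.5586]
top case_middle 0.6 [267.1104 192.1152] [0.5675 0.1545] board -0.012224601735051336 0.0005289865373149588 dtool 0.07540290645011825 -0.0003074875096779261
side tcp px [212.8224 190.4251]
side case_middle_bar 0.58 [216.2176 210.816 ] [0.4965 0.1482] board -0.08345782196731719 -0.0006676494519067275 dtool 0.004169686217852408 0.00088914847954376
side case_middle 0.69 [246.784  215.1168] [0.5794 0.146 ] board -0.0009161643867811825 -0.008800734296073172 dtool 0.08671134379838841 0.009022233323710206
side case_middle_rear 0.58 [182.1184 192.3072] [0.4686 0.337 ] board -0.0977747517941031 0.1897075227559505 dtool -0.010147243608933511 -0.18948602372831344
```

View pics/M1.png

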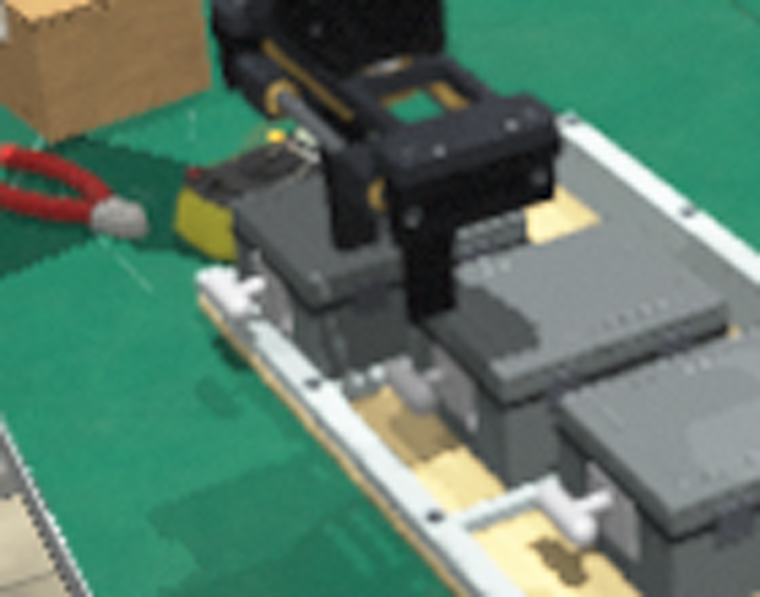

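>>> apply_moves(moves=[[[0.002,0,0.03],0],[[0,0,0.02],0],[[0,0,0.015],0],[[0,0,0.01],0],[[0,0,0.005],0]])

```text
time_s: 12.35
tcp_pos: [0.4938, 0.1486, 0.0272]
ee_rot: [[0.997, 0.074, -0.002], [0.074, -0.997, -0.001], [-0.002, 0.001, -1.0]]
wrist_force: [0.4, -0.6, -0.2]
gripper_width: 0.71
gripper_force: 0.0
```

>>> apply_moves(moves=[[[0,0,0.0],0],[[0,0,0],0],[[0,0,0],0]])

```text
time_s: 12.6
tcp_pos: [0.4952, 0.1493, 0.0295]
ee_rot: [[0.997, 0.074, 0.002], [0.074, -0.997, 0.001], [0.002, -0.001, -1.0]]
wrist_force: [-0.6, 0.2, 0.9]
gripper_width: 0.714
gripper_force: 0.0
```

>>> apply_moves(moves=[[[0,0,0.0],0],[[0,0,0],0],[[0,0,0.0],0],[[0,0,0],0],[[0,0,0],0]], hand=0.03)

```text
time_s: 13.02
tcp_pos: [0.4945, 0.1489, 0.0288]
ee_rot: [[0.997, 0.074, 0.0], [0.074, -0.997, 0.0], [0.0, -0.0, -1.0]]
wrist_force: [-1.4, 0.3, 0.7]
gripper_width: 0.437
gripper_force: 30.0
```

>>> apply_moves(moves=[[[0,0,0.0],0],[[0,0,0],0],[[0,0,0.0],0],[[0,0,0],0]])

```text
time_s: 13.35
tcp_pos: [0.4946, 0.1489, 0.0288]
ee_rot: [[0.997, 0.074, 0.0], [0.074, -0.997, 0.0], [0.0, -0.0, -1.0]]
wrist_force: [-0.5, -0.4, 2.6]
gripper_width: 0.428
gripper_force: 29.9
```

>>> apply_moves(moves=[[[0.001,0,-0.003],0],[[0.001,0,-0.003],0],[[0.001,0,-0.003],0],[[0.001,0,-0.003],0],[[0.001,0,-0.003],0]])

```text
time_s: 13.77
tcp_pos: [0.4993, 0.149, 0.0437]
ee_rot: [[0.997, 0.073, -0.0], [0.073, -0.997, -0.0], [-0.0, 0.0, -1.0]]
wrist_force: [-0.7, -0.2, -1.2]
gripper_width: 0.427
gripper_force: 29.9
```

>>> apply_moves(moves=[[[0,0,0],0],[[0,0,0],0],[[0,0,0],0],[[0,0,0],0],[[0,0,0],0]])

```text
time_s: 14.18
tcp_pos: [0.4994, 0.1491, 0.0434]
ee_rot: [[0.997, 0.074, -0.0], [0.074, -0.997, -0.0], [-0.0, 0.0, -1.0]]
wrist_force: [1.4, 0.2, 0.1]
gripper_width: 0.431
gripper_force: 29.9
```

>>> apply_moves(moves=[[[0,0,0],0],[[0,0,0],0],[[0,0,0],0]])

```text
time_s: 14.43
tcp_pos: [0.4994, 0.1492, 0.0435]
ee_rot: [[0.997, 0.074, -0.0], [0.074, -0.997, -0.0], [-0.0, 0.0, -1.0]]
wrist_force: [0.8, 0.2, -0.5]
gripper_width: 0.428
gripper_force: 29.9
```

>>> apply_moves(moves=[[[0,0,0],0],[[0,0,0],0],[[0,0,0],0]])

```text
time_s: 14.68
tcp_pos: [0.4994, 0.1491, 0.0435]
ee_rot: [[0.997, 0.074, -0.0], [0.074, -0.997, -0.0], [-0.0, 0.0, -1.0]]
wrist_force: [0.8, -0.9, -1.1]
gripper_width: 0.433
gripper_force: 29.9
```

>>> apply_moves(moves=[[[-0.001,0,0.003],0],[[-0.001,0,0.003],0],[[-0.001,0,0.003],0],[[-0.001,0,0.003],0],[[-0.0005,0,0.0015],0]])

```text
time_s: 15.1
tcp_pos: [0.4946, 0.1488, 0.0295]
ee_rot: [[0.997, 0.074, -0.0], [0.074, -0.997, -0.0], [-0.001, 0.0, -1.0]]
wrist_force: [0.1, 0.4, -0.5]
gripper_width: 0.433
gripper_force: 29.9
```

>>> apply_moves(moves=[[[-0.0005,0,0.0015],0],[[0,0,0],0],[[0.001,0,0],0],[[0.002,0,0],0],[[0.003,0,0],0]])

```text
time_s: 15.52
tcp_pos: [0.4983, 0.1484, 0.0287]
ee_rot: [[0.997, 0.073, -0.004], [0.073, -0.997, -0.002], [-0.004, 0.002, -1.0]]
wrist_force: [-6.1, -0.1, 7.0]
gripper_width: 0.432
gripper_force: 30.0
```

>>> apply_moves(moves=[[[0.003,0,0],0],[[0.003,0,0],0],[[0.003,0,0],0],[[0.003,0,0],0],[[0.003,0,0],0]])

```text
time_s: 15.93
tcp_pos: [0.5134, 0.1493, 0.0287]
ee_rot: [[0.997, 0.073, -0.004], [0.073, -0.997, -0.002], [-0.004, 0.002, -1.0]]
wrist_force: [-6.6, -0.1, 8.1]
gripper_width: 0.43
gripper_force: 30.0
```

>>> apply_moves(moves=[[[0.003,0,0],0],[[0.003,0,0],0],[[0.003,0,0],0],[[0.002,0,0],0],[[0.001,0,0],0]])

```text
time_s: 16.35
tcp_pos: [0.5256, 0.1503, 0.0287]
ee_rot: [[0.997, 0.073, -0.004], [0.073, -0.997, -0.002], [-0.004, 0.002, -1.0]]
wrist_force: [-6.4, -0.7, 6.7]
gripper_width: 0.428
gripper_force: 30.0
```

>>> apply_moves(moves=[[[0.001,0,0],0],[[0.001,0,0],0],[[0.001,0,0],0]])

```text
time_s: 16.6
tcp_pos: [0.5283, 0.1505, 0.0287]
ee_rot: [[0.997, 0.073, -0.004], [0.073, -0.997, -0.002], [-0.004, 0.002, -1.0]]
wrist_force: [-5.6, -0.8, 7.3]
gripper_width: 0.433
gripper_force: 30.0
```

>>> apply_moves(moves=[[[0.001,0,-0.0003],0],[[0.001,0,0],0],[[0.001,0,0],0]])

```text
time_s: 16.85
tcp_pos: [0.5328, 0.1514, 0.0288]
ee_rot: [[0.997, 0.074, -0.001], [0.074, -0.997, -0.001], [-0.001, 0.001, -1.0]]
wrist_force: [-3.9, -0.2, 3.7]
gripper_width: 0.426
gripper_force: 29.9
```

>>> apply_moves(moves=[[[0.001,0,0],0],[[0.001,0,0],0]])

```text
time_s: 17.02
tcp_pos: [0.535, 0.1516, 0.0288]
ee_rot: [[0.997, 0.073, -0.001], [0.073, -0.997, -0.001], [-0.001, 0.0, -1.0]]
wrist_force: [-3.5, -0.8, 3.5]
gripper_width: 0.434
gripper_force: 29.9
```

>>> apply_moves(moves=[[[0.001,0,0],0],[[0.001,0,0],0]])

```text
time_s: 17.18
tcp_pos: [0.5364, 0.1517, 0.0288]
ee_rot: [[0.997, 0.073, -0.002], [0.073, -0.997, -0.001], [-0.002, 0.001, -1.0]]
wrist_force: [-8.2, 1.7, 7.5]
gripper_width: 0.432
gripper_force: 30.0
```

>>> apply_moves(moves=[[[0.0008,0,0],0],[[0.0008,0,0],0]])

```text
time_s: 17.35
tcp_pos: [0.5364, 0.1517, 0.0287]
ee_rot: [[0.997, 0.073, -0.005], [0.073, -0.997, -0.002], [-0.005, 0.001, -1.0]]
wrist_force: [-11.5, 3.1, 10.6]
gripper_width: 0.429
gripper_force: 30.0
```

>>> apply_moves(moves=[[[-0.0008,0,0],0],[[-0.0004,0,0],0],[[0,0,0],0]])

```text
time_s: 17.6
tcp_pos: [0.5364, 0.1517, 0.0288]
ee_rot: [[0.997, 0.073, -0.003], [0.073, -0.997, -0.001], [-0.003, 0.001, -1.0]]
wrist_force: [-6.6, 0.9, 5.2]
gripper_width: 0.431
gripper_force: 30.0
```

>>> apply_moves(moves=[[[0,0,0],0],[[0,0,0],0],[[0,0,0],0],[[0,0,0],0]], hand=0.062)

```text
time_s: 17.93
tcp_pos: [0.5387, 0.1524, 0.0289]
ee_rot: [[0.997, 0.074, 0.002], [0.074, -0.997, 0.001], [0.002, -0.001, -1.0]]
wrist_force: [-0.4, 0.3, -0.5]
gripper_width: 0.649
gripper_force: 0.0
```

>>> apply_moves(moves=[[[0,0,-0.01],0],[[0,0,-0.03],0],[[0,0,-0.04],0],[[-0.005,0.02,0],0],[[-0.009,0.035,0],0]])

```text
time_s: 18.35
tcp_pos: [0.5314, 0.0988, 0.1127]
ee_rot: [[0.997, 0.078, 0.01], [0.078, -0.997, 0.004], [0.01, -0.003, -1.0]]
wrist_force: [0.5, -0.9, -0.6]
gripper_width: 0.711
gripper_force: 0.0
```

>>> apply_moves(moves=[[[-0.009,0.035,0],0],[[-0.006,0.023,0],0],[[-0.002,0.006,0],0],[[0,0,0],0],[[0,0,0],0]])

```text
time_s: 18.77
tcp_pos: [0.5164, 0.0313, 0.1095]
ee_rot: [[0.997, 0.073, 0.002], [0.073, -0.997, 0.001], [0.002, -0.0, -1.0]]
wrist_force: [-0.1, 1.2, 1.2]
gripper_width: 0.71
gripper_force: 0.0
```

```bash
python3 b.py right R1; python3 -c "
import cv2,numpy as np
b=cv2.imread('pics/side_R1.png')[140:270,160:330]
cv2.imwrite('pics/R1.png',cv2.resize(b,(780,596),interpolation=2))"
```

```text
18.7667 [0.5164 0.0313 0.1095] [-0.1054  1.2349  1.2088]
top tcp px [315.4756 206.6596]
top case_right 0.75 [312.2176 178.7904] [0.6045 0.0244] board 0.015421053896456335 -0.13188017342194394 dtool 0.087387680241343 0.013246085031034343
top case_right_rear 0.53 [225.5872 205.5936] [0.5301 0.2733] board -0.04098048300159288 0.12179212908810284 dtool 0.030986143343293783 -0.24042621747901244
side tcp px [243.1072 211.5149]
side case_right_bar 0.88 [242.4832 233.8944] [0.5125 0.0315] board -0.07589750969128009 -0.11819459058251039 dtool -0.0039308833463934335 -0.0004394978083992205
side case_right 0.81 [271.2064 239.1936] [0.5857 0.0267] board -0.0032090447081112817 -0.12824622015203807 dtool 0.06875758163677538 0.009612131761128453
side case_right_rear 0.26 [182.3232 192.8832] [0.4681 0.3338] board -0.09853425977078448 0.18650827396099104 dtool -0.026567633425897814 -0.3051423623519006
```

View pics/R1.png

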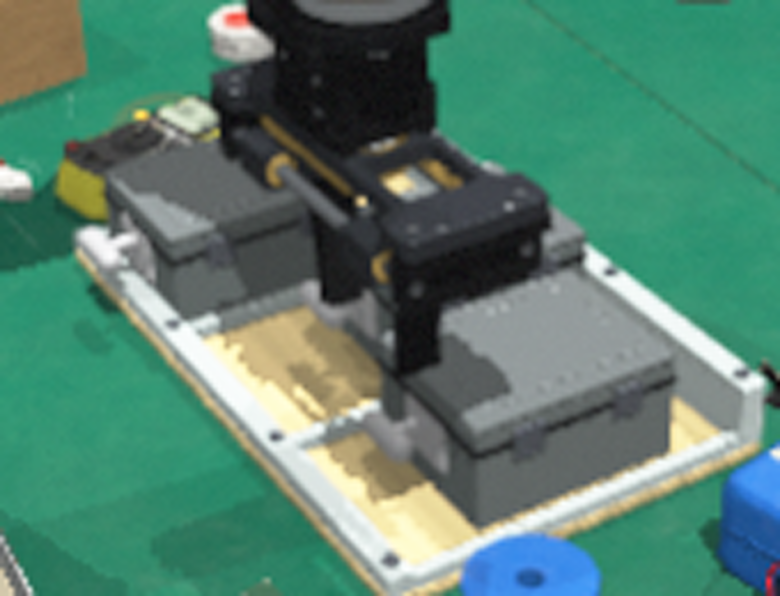

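>>> apply_moves(moves=[[[-0.002,0,0.03],0],[[0,0,0.02],0],[[0,0,0.015],0],[[0,0,0.01],0],[[0,0,0.005],0]])

```text
time_s: 19.58
tcp_pos: [0.5129, 0.0308, 0.0275]
ee_rot: [[0.997, 0.074, -0.002], [0.074, -0.997, -0.001], [-0.002, 0.001, -1.0]]
wrist_force: [-1.3, -0.1, 0.2]
gripper_width: 0.714
gripper_force: 0.0
```

>>> apply_moves(moves=[[[0,0,0.0],0],[[0,0,0],0],[[0,0,0],0]])

```text
time_s: 19.83
tcp_pos: [0.5144, 0.0312, 0.0298]
ee_rot: [[0.997, 0.074, 0.002], [0.074, -0.997, 0.001], [0.002, -0.0, -1.0]]
wrist_force: [-0.5, 0.4, 0.6]
gripper_width: 0.714
gripper_force: 0.0
```

>>> apply_moves(moves=[[[0,0,0.0],0],[[0,0,0],0],[[0,0,0.0],0],[[0,0,0],0],[[0,0,0],0]], hand=0.03)

```text
time_s: 20.25
tcp_pos: [0.5135, 0.0304, 0.0292]
ee_rot: [[0.997, 0.074, -0.0], [0.074, -0.997, -0.001], [-0.0, 0.001, -1.0]]
wrist_force: [0.4, -3.0, 1.4]
gripper_width: 0.434
gripper_force: 30.0
```

>>> apply_moves(moves=[[[0,0,0.0],0],[[0,0,0],0],[[0,0,0.0],0],[[0,0,0],0]])

```text
time_s: 20.58
tcp_pos: [0.5135, 0.0305, 0.0291]
ee_rot: [[0.997, 0.074, -0.0], [0.074, -0.997, -0.001], [-0.0, 0.001, -1.0]]
wrist_force: [-0.3, -4.0, 4.7]
gripper_width: 0.43
gripper_force: 29.9
```

>>> apply_moves(moves=[[[0.001,0,-0.003],0],[[0.001,0,-0.003],0],[[0.001,0,-0.003],0],[[0.001,0,-0.003],0],[[0.001,0,-0.003],0]])

```text
time_s: 21.0
tcp_pos: [0.5182, 0.0313, 0.0437]
ee_rot: [[0.997, 0.073, -0.001], [0.073, -0.997, -0.0], [-0.001, -0.0, -1.0]]
wrist_force: [-0.0, -1.4, -5.0]
gripper_width: 0.431
gripper_force: 29.9
```

>>> apply_moves(moves=[[[0,0,0],0],[[0,0,0],0],[[0,0,0],0],[[0,0,0],0],[[0,0,0],0]])

```text
time_s: 21.42
tcp_pos: [0.5183, 0.0312, 0.0437]
ee_rot: [[0.997, 0.074, -0.001], [0.074, -0.997, -0.0], [-0.001, 0.0, -1.0]]
wrist_force: [-1.4, -0.9, -4.0]
gripper_width: 0.434
gripper_force: 29.9
```

>>> apply_moves(moves=[[[0,0,0],0],[[0,0,0],0],[[0,0,0],0]])

```text
time_s: 21.67
tcp_pos: [0.5183, 0.0312, 0.0437]
ee_rot: [[0.997, 0.074, -0.001], [0.074, -0.997, -0.0], [-0.001, 0.0, -1.0]]
wrist_force: [-0.8, -1.0, -4.4]
gripper_width: 0.434
gripper_force: 29.9
```

>>> apply_moves(moves=[[[0,0,0],0],[[0,0,0],0],[[0,0,0],0]])

```text
time_s: 21.92
tcp_pos: [0.5183, 0.0312, 0.0438]
ee_rot: [[0.997, 0.074, -0.0], [0.074, -0.997, -0.0], [-0.0, 0.0, -1.0]]
wrist_force: [-0.9, -0.9, -2.7]
gripper_width: 0.433
gripper_force: 29.9
```

>>> apply_moves(moves=[[[-0.001,0,0.003],0],[[-0.001,0,0.003],0],[[-0.001,0,0.003],0],[[-0.001,0,0.003],0],[[-0.0005,0,0.0015],0]])

```text
time_s: 22.33
tcp_pos: [0.5137, 0.0309, 0.0298]
ee_rot: [[0.997, 0.074, -0.001], [0.074, -0.997, -0.0], [-0.001, 0.0, -1.0]]
wrist_force: [-2.6, -0.3, -2.9]
gripper_width: 0.434
gripper_force: 29.9
```

>>> apply_moves(moves=[[[-0.0005,0,0.0012],0],[[0,0,0],0],[[-0.001,0,0],0],[[-0.002,0,0],0],[[-0.003,0,0],0]])

```text
time_s: 22.75
tcp_pos: [0.5103, 0.0312, 0.0299]
ee_rot: [[0.997, 0.075, 0.006], [0.075, -0.997, 0.002], [0.006, -0.001, -1.0]]
wrist_force: [3.3, 0.6, -4.6]
gripper_width: 0.43
gripper_force: 29.9
```

>>> apply_moves(moves=[[[-0.003,0,0],0],[[-0.003,0,0],0],[[-0.003,0,0],0],[[-0.003,0,0],0],[[-0.003,0,0],0]])

```text
time_s: 23.17
tcp_pos: [0.4927, 0.0295, 0.0293]
ee_rot: [[0.997, 0.074, 0.001], [0.074, -0.997, 0.0], [0.001, -0.0, -1.0]]
wrist_force: [2.1, 0.1, -4.8]
gripper_width: 0.433
gripper_force: 29.9
```

>>> apply_moves(moves=[[[-0.003,0,0],0],[[-0.003,0,0],0],[[-0.003,0,0],0],[[-0.003,0,0],0],[[-0.003,0,0],0]])

```text
time_s: 23.58
tcp_pos: [0.4776, 0.0283, 0.0292]
ee_rot: [[0.997, 0.074, 0.0], [0.074, -0.997, 0.0], [0.0, -0.0, -1.0]]
wrist_force: [3.8, -0.3, -4.5]
gripper_width: 0.429
gripper_force: 29.9
```

>>> apply_moves(moves=[[[-0.002,0,0],0],[[-0.002,0,0],0],[[-0.001,0,0],0],[[-0.001,0,0],0],[[-0.001,0,0],0]])

```text
time_s: 24.0
tcp_pos: [0.4709, 0.0278, 0.0292]
ee_rot: [[0.997, 0.074, 0.0], [0.074, -0.997, 0.0], [0.0, -0.0, -1.0]]
wrist_force: [3.3, 0.3, -4.1]
gripper_width: 0.433
gripper_force: 29.9
```

>>> apply_moves(moves=[[[-0.001,0,0.0003],0],[[-0.001,0,0],0],[[-0.001,0,0],0]])

```text
time_s: 24.25
tcp_pos: [0.4685, 0.0278, 0.0292]
ee_rot: [[0.997, 0.074, 0.002], [0.074, -0.997, 0.0], [0.002, -0.0, -1.0]]
wrist_force: [4.6, 0.5, -2.3]
gripper_width: 0.433
gripper_force: 29.9
```

>>> apply_moves(moves=[[[-0.001,0,0],0],[[-0.001,0,0],0]])

```text
time_s: 24.42
tcp_pos: [0.4664, 0.0276, 0.0292]
ee_rot: [[0.997, 0.074, 0.002], [0.074, -0.997, 0.001], [0.002, -0.0, -1.0]]
wrist_force: [4.8, 0.8, -1.8]
gripper_width: 0.435
gripper_force: 29.9
```

>>> apply_moves(moves=[[[-0.001,0,0],0],[[-0.001,0,0],0]])

```text
time_s: 24.58
tcp_pos: [0.4655, 0.0276, 0.0293]
ee_rot: [[0.997, 0.075, 0.004], [0.075, -0.997, 0.001], [0.004, -0.001, -1.0]]
wrist_force: [9.7, -1.9, -5.8]
gripper_width: 0.436
gripper_force: 29.9
```

>>> apply_moves(moves=[[[-0.0008,0,0],0],[[-0.0008,0,0],0]])

```text
time_s: 24.75
tcp_pos: [0.4652, 0.0275, 0.0293]
ee_rot: [[0.997, 0.076, 0.006], [0.076, -0.997, 0.001], [0.007, -0.001, -1.0]]
wrist_force: [12.6, -5.6, -9.2]
gripper_width: 0.432
gripper_force: 29.9
```

>>> apply_moves(moves=[[[-0.0004,0,0],0],[[0,0,0],0]])

```text
time_s: 24.92
tcp_pos: [0.4652, 0.0275, 0.0293]
ee_rot: [[0.997, 0.076, 0.007], [0.076, -0.997, 0.001], [0.007, -0.001, -1.0]]
wrist_force: [11.5, -3.6, -8.4]
gripper_width: 0.43
gripper_force: 29.9
```

Firm against the stop. Ease off, release, rise and move clear.

>>> apply_moves(moves=[[[0.001,0,0],0],[[0.0006,0,0],0],[[0,0,0],0]])

```text
time_s: 25.17
tcp_pos: [0.4652, 0.0274, 0.0292]
ee_rot: [[0.997, 0.075, 0.004], [0.075, -0.997, 0.0], [0.004, -0.0, -1.0]]
wrist_force: [7.6, -2.1, -4.3]
gripper_width: 0.43
gripper_force: 29.9
```

>>> apply_moves(moves=[[[0,0,0],0],[[0,0,0],0],[[0,0,0],0],[[0,0,0],0]], hand=0.062)

```text
time_s: 25.5
tcp_pos: [0.4614, 0.0265, 0.0284]
ee_rot: [[0.997, 0.073, -0.004], [0.073, -0.997, -0.001], [-0.004, 0.001, -1.0]]
wrist_force: [0.5, 0.2, -0.2]
gripper_width: 0.644
gripper_force: 0.0
```

>>> apply_moves(moves=[[[0,0,-0.01],0],[[0,0,-0.03],0],[[0,0,-0.04],0],[[0,0,-0.04],0],[[-0.02,0,-0.03],0]])

```text
time_s: 25.92
tcp_pos: [0.4457, 0.0262, 0.1819]
ee_rot: [[0.997, 0.074, 0.003], [0.074, -0.997, 0.0], [0.003, 0.0, -1.0]]
wrist_force: [1.6, 1.2, 1.4]
gripper_width: 0.714
gripper_force: 0.0
```

>>> apply_moves(moves=[[[-0.035,0,0],0],[[-0.035,0,0],0],[[0,0,0],0],[[0,0,0],0]])

```text
time_s: 26.25
tcp_pos: [0.3711, 0.0198, 0.1789]
ee_rot: [[0.997, 0.075, -0.001], [0.075, -0.997, 0.0], [-0.001, -0.0, -1.0]]
wrist_force: [-0.6, 0.4, -0.1]
gripper_width: 0.713
gripper_force: 0.0
```

```bash
python3 b.py middle F; python3 -c "
import cv2,numpy as np
a=cv2.imread('pics/top_F.png')[130:250,180:340];b=cv2.imread('pics/side_F.png')[140:290,170:350]
cv2.imwrite('pics/F.png',np.hstack([cv2.resize(a,(400,300),interpolation=2),cv2.resize(b,(400,300),interpolation=2)]))"
```

```text
26.25 [0.3711 0.0198 0.1789] [-0.6115  0.3766 -0.0979]
top tcp px [325.8596 265.6013]
top case_middle_bar 0.7 [265.6256 203.9808] [0.5301 0.1594] board -0.04916349724890989 0.008167833550028375 dtool 0.16858081641501688 -0.12787328371937404
top case_middle 0.73 [265.4208 173.9904] [0.62   0.1586] board 0.04047825577089458 0.0009445527830380294 dtool 0.25822256943482136 -0.12065000295238369
side tcp px [179.7475 205.872 ]
side case_middle_bar 0.74 [229.2224 202.9056] [0.5399 0.1649] board -0.03892679583939208 0.012950037594550653 dtool 0.1788175178245347 -0.13265548776389632
side case_middle 0.91 [259.2768 206.7072] [0.6263 0.1648] board 0.047207222673067255 0.006615868967606351 dtool 0.26495153633699403 -0.12632131913695202
```

View pics/F.png

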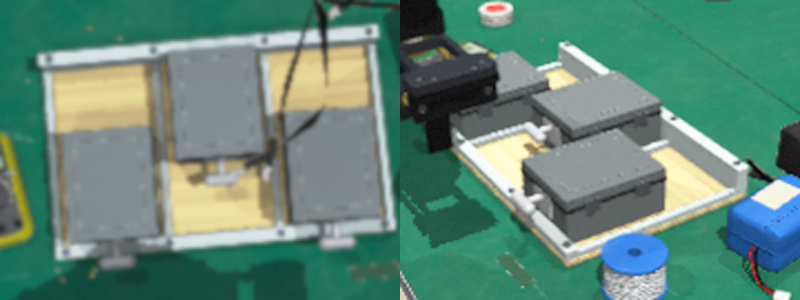

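The last picture shows the left and right cases at the front stop, the middle case at the rear stop, the reel, pack and tester looking undisturbed, and the gripper clear of everything.

```bash
python3 -c "
from station import r
print(r.finish_job())"
```

```text
the job is handed in; nothing more can be done
None
```

I handed the job in at about 26 s. The left and right cases weighed full (about 3.3 N and 4 N at the bar) and are home at the front stop; the middle case weighed empty (under about 1 N) and is home at the rear stop. All are released, and the last picture shows the tester, pack and reel apparently undisturbed.

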